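# Level the packing scale and set its lock

## Robot

A 6-joint arm with a two-finger parallel gripper is mounted at the origin on the work surface. World frame = base frame: x ahead of the robot, y to its left, z up, the work surface at z = 0. Lengths are in mm, angles in degrees, forces in N, time in s.
With the tool pointing down it reaches from about 300 to 850 mm from the base axis. Payload 4.2 kg.
Tool frame: the origin (TCP) lies between the finger pads, 19 mm behind the fingertips; this is the grasp point; y points along the fingers, x is the direction in which the jaws open and shut, and the axes are right-handed (so a half turn about y gives the same grasp; the last joint's range is limited). The gripper opens to 91 mm and grips with 3 to 60 N. Pads are 32 mm wide; open, the fingers measure 118 mm over their backs; the gripper's body (76 mm by 178 mm) begins 60 mm behind the grasp point.
Start: joints at [69.442, 18.312, 89.639, -0, 72.044, -1.146], TCP at [191.107, 542.328, 232.776] pointing down, gripper open.
Joint ranges: [-177.97, 177.97], [-48.28, 115.42], [12.27, 149.76], [-77.06, 257.06], [2.81, 150.46], [-146.56, 146.56]. Speed limits (degrees/s): [147.25, 147.25, 180, 180, 180, 180].

## Interface

Orientations are given as [roll, pitch, yaw] about the fixed x, y, z axes, in that order (R = Rz(yaw) Ry(pitch) Rx(roll)).
In Python, from workcell import env gives the robot as it stands.
- The arm moves only by the tool carry_out, never from a script. Its argument "increments" is a list of rows, each a list of 3 entries, a list of its own where there are three numbers: the turn, a rotation vector about the tool's x, y, z in rad, then the shift along the tool's x, y, z in mm, then the closure, from 0 (fully open) to 1 (shut). In form: [[[wx, wy, wz], [dx, dy, dz], claw], ...]. A call has 1 to 10 rows; each row is the pose to reach, as a shift and turn from the pose commanded when the call began, along the tool's axes at that moment; what a row does not reach only later rows make up. A row lasts 1/12 s, in which the tool goes at most 41.7 mm and 7.16 degrees, less where a joint would pass 70% of its speed; a pose out of reach is approached as far as the arm can. A call with a gripper value outside its range is refused whole. The fingers move at their own pace and stop on an object; "force" is the grip in N (left out, the last holds). Time passes only in rows, so rows that repeat a pose let the fingers close. It gives the time, the measured TCP pose, the force and the opening at its end, in the units of the state.
- env.state(): the state, without advancing time (a new reading comes with each control period).
- env.grab_frame(name): name is "scene" or "top" or "wrist"; returns a dict with "frame" (420x560x3 uint8, blue, green, red), "z_map" (420x560 float32, mm along the optical axis (not along the pixel's ray), 0 where there is no reading), "camera_matrix" (3x3 intrinsics, pixels), "rvec" (rotation vector, rad) and "tvec" (3), from world to camera coordinates, as OpenCV has them; the wrist camera has in their place "hand_eye" (4x4, takes a point from camera to tool coordinates, whose origin is the TCP and whose axes are the tool frame's). Camera axes: x right, y down, z forward; pixel columns grow to the right and rows downward; lengths in mm; the calibration is good to about 2 mm. The wrist camera is an equidistant fisheye: a pixel r from the principal point sees the ray r / f radians off the axis. A picture is of the moment at which its call begins: read the wrist's pose just before it.
- env.job_done(): hands the job in, once; it reports no verdict.
The state is a dict: "time_s": time; "qpos": joint angles; "qvel": joint speeds; "effort": joint torques, N m; "ee_pos": TCP position; "ee_rot": TCP orientation; "force": force on the tool from outside, world axes, zero at the start; "torque": the same for the moment, N m; "gripper_width": finger opening in mm.
Only numpy, scipy, OpenCV 4.12 (cv2) and the standard library are available. Lean on these libraries where they do the work, as an engineer would, in place of code of your own. Each camera call takes 0.05 s, during which the arm holds its last target. There are 200 camera calls.

## Task

The weighing pan of the packing scale droops towards the front: turn the black tilt knob on its sloped front until the pan is level, then slide the black lock grip beside the pan all the way back to its rear end. Move the pan only with the knob, do not press or lift it, and leave the label roll and the scraper where they stand.

Things in the scene. Friction and masses are not known exactly. Their poses are not given: they have to be found in the camera images.
- stand: White fixed stand of the scale. Origin on the bench under its middle; x towards its rear, y to its left, z up. Deck 290 x 250 mm, 30 mm high; console face 110 x 150 mm at its front, centred at (-150, -20, 50) mm, leaning 30 deg, normal (-0.5, 0, 0.866). On its left, at y = 178 mm, a block 190 x 56 mm, 45 mm high, carries the lock track, along x.
- pan: Steel weighing pan, a plate 220 (x) x 240 (y) x 12 mm hinged at its rear edge. Origin at the middle of its upper face (the hinge axis is 100 mm behind and 20 mm below it, 85 mm above the bench); x to the rear, y left, z square to the plate. Level when z is vertical; at the start its front edge hangs 3 to 10 deg low.
- knob_grip (a point): Black tilt knob: disc 72 mm wide, 8 mm thick, with a grip bar 70 x 18 mm, top 44 mm above the console face. Point on the knob's axis, 30 mm above the face (a good TCP point). z: axis out of the face, leaning 30 deg to the front; x: along the bar; y: across it. Clockwise, seen facing it, raises the pan's front, 0.12 rad per rad; 0.45 to 1.5 rad needed. Stiff (0.2 N m), stays put.
- lock_top (a point): Centre of the top of the lock grip, a black block 20 mm along the track, 28 mm across it and 40 mm tall, its top about 100 mm above the bench, on an aluminium track 150 mm long. x: to the stand's right, y: along the track to the rear, z up.
- lock (a joint): Position of the lock grip along its track in m: 0 at the front end, 0.100 fully home at the rear (about 2 N of friction). It starts within 20 mm of the front end.
- label_roll: Bystander: white roll of labels lying flat, 100 mm diameter, 60 mm high, to the right of the console. Origin under its centre.
- scraper: Bystander: spatula 200 mm long lying to the left of the lock slide. Origin under its middle.

How it is judged (in metres and radians):
On the way, in this order (a step that is already met when the one before it is completed fails the run):
1. the pan is level (within about 1 deg) while the lock is still in the front part of its track (under 35 mm) (angle between pan's own z axis and vertical below 0.02 rad and value of joint lock below 0.035 m), for 0.2 s.
2. the lock grip is slid home to the rear end (within 8 mm) (value of joint lock above 0.092 m), for 0.2 s.
At the end, for the whole second after the job is handed in: The pan is level within 0.02 rad (about 1.1 deg) and still, the lock grip is within 8 mm of the rear end of its track (joint above 0.092), and the label roll and scraper are within 40 mm of where they were (angle between pan's own z axis and vertical below 0.02 rad and value of joint lock above 0.092 m and angular speed of pan below 0.02 rad/s and distance of each of label_roll, scraper from where it was at the start of the episode below 0.04 m); the robot touches nothing.
It fails at once if the fingers or the arm push or lift the pan with more than 4 N (contact force between any of the fingers, the arm and pan above 4 N).
It fails at once if the label roll or scraper is moved by more than 40 mm (distance of any of label_roll, scraper from where it was at the start of the episode above 0.04 m).
It also fails if it takes over 38 s, if anything falls off the work surface, if the arm or the gripper's body presses on something with over 40 N, if the wrist force passes 120 N, or if a joint passes its speed limit or range.

## Working session

There is one attempt and no reset: what is moved stays moved. The work goes in short steps, Python scripts to look and compute and a tool call to move; the robot and the scene stay as the last step left them, time stands still between calls to the robot, and variables do not carry over. Pictures are saved under pics/ and viewed, about 8 in all and at most 12, crops included, and the job is handed in when it is done.

Besides the shell and the picture viewer there is one more tool, called after ">>>" by a JSON object that holds its "op" and its "data". carry_out: Moves the arm, as the interface text tells. Its arguments: {"type":"object","properties":{"increments":{"type":"array","items":{"type":"array"}},"force":{"type":"number"}},"required":["increments"]}

```bash
mkdir -p pics; ls; cat > h.py <<'E'
import numpy as np, cv2
from scipy.spatial.transform import Rotation as R
from workcell import env
def pose():
    s=env.state(); return np.array(s["ee_pos"]), R.from_euler('xyz',s["ee_rot"],degrees=True).as_matrix(), s
def cloud(f):
    """world points HxWx3 of a fixed camera"""
    z=f["z_map"].astype(float); K=f["camera_matrix"]; h,w=z.shape
    u,v=np.meshgrid(np.arange(w),np.arange(h))
    P=np.stack([(u-K[0,2])/K[0,0]*z,(v-K[1,2])/K[1,1]*z,z],-1)
    Rm=cv2.Rodrigues(np.array(f["rvec"],float))[0]
    P=(P-np.array(f["tvec"],float).ravel())@Rm
    P[z==0]=np.nan
    return P
E
python3 - <<'E'
from h import *
p,r,s=pose();print(s)
for n in("scene","top"):
    f=env.grab_frame(n);cv2.imwrite(f"pics/{n}0.png",f["frame"]);np.savez(f"{n}0.npz",P=cloud(f),im=f["frame"])
    print(n,f["camera_matrix"],f["rvec"],f["tvec"])
E
```

```text
pics
{'time_s': 0.0, 'qpos': array([ 6.94430366e+01,  1.83530798e+01,  8.97064107e+01,  5.60033351e-04,
        7.20424109e+01, -1.14525359e+00]), 'qvel': array([-0.01063572,  0.02093083,  0.03966443, -0.01929521, -0.02982079,
        0.00821339]), 'effort': array([-9.65056970e-04, -4.12471211e+01, -2.31968486e+01,  7.28436001e-02,
        4.58265329e-02, -1.33359613e-04]), 'ee_pos': array([190.93119966, 541.88405405, 231.90578487]), 'ee_rot': array([-89.99743094,   0.10187051,  70.58811932]), 'force': array([-0.19964116, -0.64356137,  0.09750917]), 'torque': array([0.0198051 , 0.01101513, 0.07153636]), 'gripper_width': 91.0569947788285}
scene [[465.60761395   0.         271.06534078]
 [  0.         465.60761395 213.17346369]
 [  0.           0.           1.        ]] [ 2.18664299  1.14074782 -0.45725315] [-325.44929309 -305.28924497 1483.00419773]
top [[389.30165768   0.         272.89966265]
 [  0.         389.30165768 203.04492922]
 [  0.           0.           1.        ]] [ 2.20933123 -2.15433009  0.08356628] [-25.52518966 608.03796753 819.22036734]
```

View pics/scene0.png

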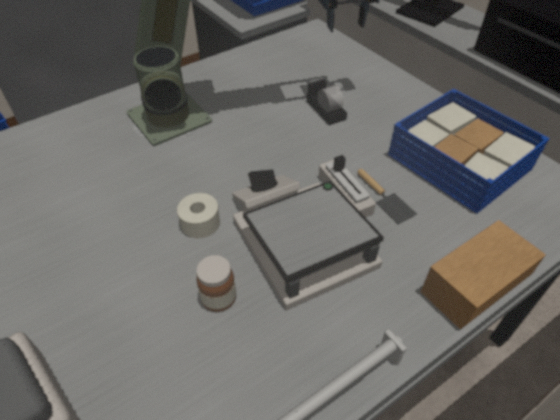

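View pics/top0.png

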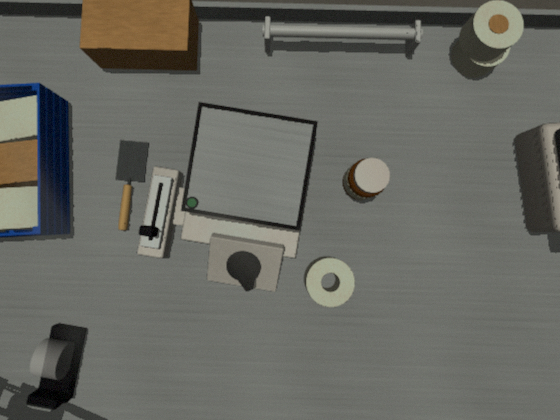

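The top view shows the pan at about (250,165), the knob at (243,266), the lock grip at (149,231), the scraper at (128,185) and the label roll at (330,282). Next I'll measure them.

```bash
python3 - <<'E'
from h import *
d=np.load("top0.npz");P=d["P"];im=d["im"]
for n,(u,v) in dict(pan=(250,165),knob=(243,266),lock=(149,231),roll=(345,270),scr=(128,185),gr=(55,365),deckR=(290,240),deckL=(195,232),consL=(215,275),consR=(272,280),trackrear=(158,182),blockfront=(150,252)).items(): print(n,P[v,u].round(1))
# pan plane
def plane(Q):
    Q=Q[~np.isnan(Q[:,0])];c=np.median(Q,0);
    for _ in range(4):
        n=np.linalg.svd(Q-Q.mean(0),full_matrices=False)[2][2]; n*=np.sign(n[2]); r=(Q-Q.mean(0))@n; Q=Q[abs(r)<2.5*max(r.std(),.5)]
    return n,Q.mean(0)
m=np.zeros(im.shape[:2],np.uint8);cv2.fillPoly(m,[np.array([[208,115],[308,128],[292,215],[195,198]])],1)
n,c=plane(P[m>0]);print("pan n",n,c,"tilt",np.degrees(np.arccos(n[2])),"dir",np.degrees(np.arctan2(n[1],n[0])))
# block top and others: z bands
z=P[...,2];
blk=((z>38)&(z<54)).astype(np.uint8);blk[:, 185:]=0;blk[:,:135]=0;blk[:160]=0;blk[265:]=0
ys,xs=np.nonzero(blk);r=cv2.minAreaRect(P[blk>0][:,:2].astype(np.float32));print("block",r)
# console
m[:]=0;cv2.fillPoly(m,[np.array([[212,240],[224,242],[222,282],[210,280]])],1);cv2.fillPoly(m,[np.array([[266,250],[278,252],[274,285],[262,283]])],1)
n,c=plane(P[m>0]);print("cons n",n,c,"lean",np.degrees(np.arccos(n[2])),"yaw",np.degrees(np.arctan2(-n[1],-n[0])))
# pan outline
pz=(z>55)&(np.indices(z.shape)[0]<235)&(np.indices(z.shape)[0]>95)&(np.indices(z.shape)[1]>178)&(np.indices(z.shape)[1]<325)
print("pan rect",cv2.minAreaRect(P[pz][:,:2].astype(np.float32)))
big=np.hstack([cv2.resize(im[210:310,180:320],None,fx=4,fy=4,interpolation=3),cv2.resize(im[160:260,125:185],None,fx=4,fy=4,interpolation=3)])
cv2.imwrite("pics/crop1.png",cv2.convertScaleAbs(big,alpha=2.2))
# dark knob high points
k=(np.indices(z.shape)[0]>240)&(np.indices(z.shape)[0]<300)&(np.indices(z.shape)[1]>200)&(np.indices(z.shape)[1]<290)
print("zmax knob",np.nanmax(z[k]))
l=(z>88)&(np.indices(z.shape)[1]<175)&(np.indices(z.shape)[1]>130)&(np.indices(z.shape)[0]>170)&(np.indices(z.shape)[0]<262)
print("lock top",np.nanmean(P[l],0),l.sum(),cv2.minAreaRect(P[l][:,:2].astype(np.float32)))
E
```

```text
pan [677.9  37.3  95.2]
knob [476.3  46.6  74.3]
lock [541.6 230.7  99.7]
roll [ 472.2 -160.9   60.3]
scr [640.7 308.1  16.1]
gr [279.6 401.8  91. ]
deckR [529.9 -48.6  31.2]
deckL [541.8 154.6  29.5]
consL [452.6 108.   33.8]
consR [445.8 -12.4  39.2]
trackrear [643.8 230.3  57.8]
blockfront [497.9 243.4  46.2]
pan n [-0.08060388  0.01193642  0.99667474] [679.66974374  34.80837677  97.56666991] tilt 4.6738083808322015 dir 171.57643767688415
block ((581.9468383789062, 232.92469787597656), (56.79269790649414, 189.85699462890625), 81.90300750732422)
cons n [-0.49633386  0.06968723  0.86533022] [478.22239843  51.92740333  51.75244156] lean 30.079566330175723 yaw -7.992308348619191
pan rect ((657.6281127929688, 43.164390563964844), (240.47425842285156, 255.8096923828125), 81.9605484008789)
zmax knob 105.89017643369267
lock top [541.46170063 236.87866859  98.47090739] 152 ((541.5252685546875, 238.24957275390625), (27.908836364746094, 19.75821304321289), 88.10667419433594)
```

View pics/crop1.png

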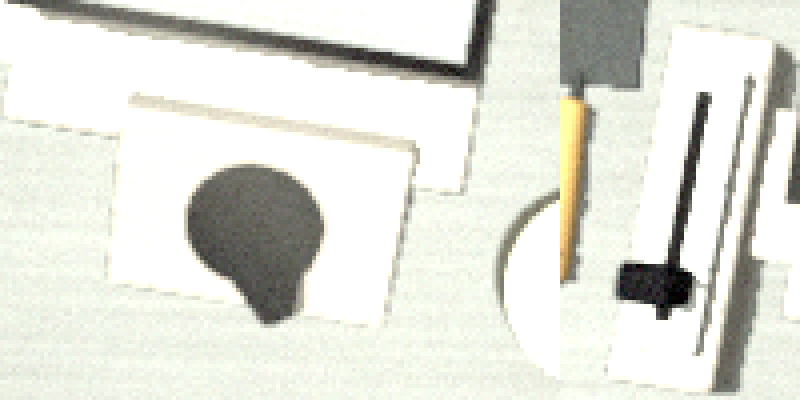

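The crop shows the knob disc, its bar pointing down and slightly right in the image, and the lock grip near the front end of its track. Next I'll measure the bar's axis from height above the console plane.

```bash
python3 - <<'E'
from h import *
P=np.load("top0.npz")["P"];im=np.load("top0.npz")["im"]
yaw=np.radians(-8.1);X=np.array([np.cos(yaw),np.sin(yaw),0]);Y=np.array([-X[1],X[0],0]);Z=np.array([0,0,1])
n=-.5*X+.866*Z; u=.866*X+.5*Z   # u: up the face, Y left
c=np.array([478.22,51.93,51.75])
ii=np.indices(P.shape[:2])
roi=(ii[0]>235)&(ii[0]<300)&(ii[1]>200)&(ii[1]<290)&~np.isnan(P[...,0])
Q=(P-c);h=Q@n;a=Q@u;b=Q@Y
g=im.max(-1)
face=roi&(abs(h)<2.5)&(P[...,2]>15);pts=np.stack([a[face],b[face]],-1).astype(np.float32)
print("face rect (u,Y)",cv2.minAreaRect(pts), np.percentile(pts,[1,99],axis=0))
disc=roi&(h>4)&(h<12);pd=np.stack([a[disc],b[disc]],-1).astype(np.float32);print("disc",disc.sum(),cv2.minEnclosingCircle(pd))
top=roi&(h>38)&(h<50);pt=np.stack([a[top],b[top]],-1).astype(np.float32);r=cv2.minAreaRect(pt);print("bar",top.sum(),r,h[top].mean(),pt.mean(0))
e=np.linalg.svd(pt-pt.mean(0),full_matrices=False)[2][0];print("bar dir (u,Y)",e,np.degrees(np.arctan2(e[1],e[0])))
for nm,C in (("bar",np.array(r[0])),("disc",np.array(cv2.minEnclosingCircle(pd)[0]))):
    W=c+C[0]*u+C[1]*Y+30*n;print(nm,"grip world",W)
O=c+0*u  # stand origin guess
E
```

```text
face rect (u,Y) ((-1.5994987487792969, -4.108642578125), (111.13645935058594, 149.24142456054688), 0.1405647099018097) [[-55.06193588 -77.40833008]
 [ 52.61128891  69.30548645]]
disc 412 ((-4.956026077270508, -9.392454147338867), 42.039676666259766)
bar 290 ((-1.306680679321289, -4.329624176025391), (70.21025848388672, 18.671892166137695), 38.29659652709961) 43.276024750941964 [ 0.00452715 -4.3056736 ]
bar dir (u,Y) [-0.7740015 -0.6331838] -140.7146
bar grip world [461.63929937  49.9165299   77.07665966]
disc grip world [457.79713584  45.34950328  75.25198696]
```

```bash
cat >> h.py <<'E'
yaw=np.radians(-8.1);X=np.array([np.cos(yaw),np.sin(yaw),0]);Y=np.array([-X[1],X[0],0]);Z=np.array([0,0,1.])
n=-.5*X+.866*Z; u=.866*X+.5*Z
G=np.array([461.6,49.9,77.1])   # knob grip
def knobR(b):  # bar at angle b deg from u towards Y
    b=np.radians(b);x=np.sin(b)*u-np.cos(b)*Y;y=-n;return np.column_stack([x,y,np.cross(x,y)])
def inc(pt,Rt):
    p,r,s=pose();w=R.from_matrix(r.T@Rt).as_rotvec();d=r.T@(np.array(pt)-p)
    print("turn",w.round(4),"shift",d.round(1),"|deg|",np.degrees(np.linalg.norm(w)).round(1),"dist",np.linalg.norm(d).round(1));return w,d
def st():
    p,r,s=pose();print(s["time_s"],p.round(1),s["ee_rot"].round(1),"q",s["qpos"].round(1),"F",s["force"].round(1),"T",s["torque"].round(2),"w",round(s["gripper_width"],1))
E
python3 -c "
from h import *
inc(G+130*n+[0,0,20],knobR(38.7))"
```

```text
turn [-0.1527  2.2063 -0.6346] shift [-386.8   22.9 -355. ] |deg| 131.8 dist 525.5
```

>>> {"op": "carry_out", "data": {"increments": [[[-0.153,2.206,-0.635],[-387,23,-355],0.54],[[-0.153,2.206,-0.635],[-387,23,-355],0.54],[[-0.153,2.206,-0.635],[-387,23,-355],0.54],[[-0.153,2.206,-0.635],[-387,23,-355],0.54],[[-0.153,2.206,-0.635],[-387,23,-355],0.54],[[-0.153,2.206,-0.635],[-387,23,-355],0.54],[[-0.153,2.206,-0.635],[-387,23,-355],0.54],[[-0.153,2.206,-0.635],[-387,23,-355],0.54],[[-0.153,2.206,-0.635],[-387,23,-355],0.54],[[-0.153,2.206,-0.635],[-387,23,-355],0.54]], "force": 30}}

```text
time_s: 0.93
ee_pos: [354.3, 157.6, 214.4]
ee_rot: [-82.8, -17.9, -0.2]
force: [0.6, 0.0, -0.6]
gripper_width: 42.0
```

```bash
python3 -c "
from h import *
st();inc(G+130*n+[0,0,20],knobR(38.7))"
```

```text
0.9333 [354.3 157.6 214.4] [-82.8 -17.9  -0.2] q [ 2.230e+01 -7.400e+00  1.247e+02 -1.000e-01  4.350e+01  2.140e+01] F [ 0.6  0.  -0.6] T [-0.16  0.23  0.01] w 42.0
turn [-0.0715  1.0021 -0.2878] shift [ 39.7   5.3 -99.8] |deg| 59.9 dist 107.6
```

>>> {"op": "carry_out", "data": {"increments": [[[-0.0715,1.002,-0.288],[40,5,-100],0.54],[[-0.0715,1.002,-0.288],[40,5,-100],0.54],[[-0.0715,1.002,-0.288],[40,5,-100],0.54],[[-0.0715,1.002,-0.288],[40,5,-100],0.54],[[-0.0715,1.002,-0.288],[40,5,-100],0.54],[[-0.0715,1.002,-0.288],[40,5,-100],0.54],[[-0.0715,1.002,-0.288],[40,5,-100],0.54],[[-0.0715,1.002,-0.288],[40,5,-100],0.54],[[-0.0715,1.002,-0.288],[40,5,-100],0.54],[[-0.0715,1.002,-0.288],[40,5,-100],0.54]]}}

```text
time_s: 1.77
ee_pos: [397.6, 60.9, 209.8]
ee_rot: [-65.8, -18.2, -63.2]
force: [0.4, 0.5, 0.9]
gripper_width: 41.9
```

```bash
python3 - <<'E'
from h import *
st();inc(G+60*n,knobR(38.7))
p,r,s=pose();f=env.grab_frame("wrist");cv2.imwrite("pics/w1.png",cv2.convertScaleAbs(f["frame"],alpha=2))
z=f["z_map"].astype(float);K=f["camera_matrix"];h,w=z.shape;uu,vv=np.meshgrid(np.arange(w),np.arange(h))
a=(uu-K[0,2])/K[0,0];b=(vv-K[1,2])/K[1,1];t=np.hypot(a,b)+1e-9
P=np.stack([a/t*np.tan(t)*z,b/t*np.tan(t)*z,z],-1)
H=np.array(f["hand_eye"]);P=P@H[:3,:3].T+H[:3,3];W=P@r.T+p;W[(z==0)|(t>1.4)]=np.nan
Q=W-(G-30*n);hh=Q@n;A=Q@u;B=Q@Y
m=(hh>37)&(hh<50)&(abs(A)<60)&(abs(B)<60);pt=np.stack([A[m],B[m]],-1).astype(np.float32)
print(m.sum(),cv2.minAreaRect(pt),hh[m].mean())
m=(abs(hh)<6)&(abs(A)<60)&(abs(B)<80);print("face h",np.median(hh[m]),m.sum())
E
```

```text
1.7667 [397.6  60.9 209.8] [-65.8 -18.2 -63.2] q [ 16.5  -8.4 130.2 -22.7  32.6  92.2] F [0.4 0.5 0.9] T [-0.07  0.46  0.05] w 41.9
turn [ 0.001   0.0017 -0.0008] shift [-4.8 87.4 -9. ] |deg| 0.1 dist 88.0
1391 ((1.0665454864501953, -0.45386505126953125), (68.67101287841797, 17.4416561126709), 39.02452087402344) 41.7420564277516
face h -1.8827548461189267 10243
```

View pics/w1.png

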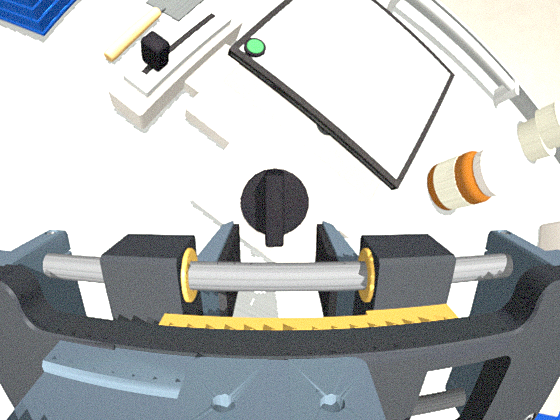

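The wrist view shows the bar at (274,208), upright between the fingers, and its position and angle match to about 1 mm. Descending along the axis now.

>>> {"op": "carry_out", "data": {"increments": [[[0,0,0],[-2,40,-5],0.54],[[0,0,0],[-4,75,-9],0.54],[[0,0,0],[-4,87,-9],0.54],[[0,0,0],[-4,100,-9],0.54],[[0,0,0],[-4,115,-9],0.54],[[0,0,0],[-4,130,-9],0.54],[[0,0,0],[-4,140,-9],0.54],[[0,0,0],[-4,147,-9],0.54],[[0,0,0],[-4,147,-9],0.54]]}}

```text
time_s: 2.57
ee_pos: [462.2, 49.0, 76.7]
ee_rot: [-66.0, -18.3, -62.9]
force: [-0.6, -0.1, 0.6]
gripper_width: 42.1
```

```bash
python3 -c "
from h import *
st();inc(G,knobR(38.7))"
```

```text
2.5667 [462.2  49.   76.7] [-66.  -18.3 -62.9] q [ 11.   11.5 137.  -71.7   9.8 139.1] F [-0.6 -0.1  0.6] T [-0.06  0.41  0.01] w 42.1
turn [ 0.0028  0.007  -0.0024] shift [-0.9 -0.7  0.2] |deg| 0.5 dist 1.1
```

The grasp works, but joint 6 is at 139° and turning clockwise would take it past its range. I'll back off and use the half-turned grasp.

>>> {"op": "carry_out", "data": {"increments": [[[0,0,0],[0,-20,0],0.54],[[0,0,0],[0,-50,0],0.54],[[0,0,0],[0,-90,0],0.54],[[0,0,0],[0,-130,0],0.54],[[0,-1.5,0],[0,-130,0],0.54],[[0,-1.5,0],[0,-130,0],0.54],[[0,-1.5,0],[0,-130,0],0.54],[[0,-1.5,0],[0,-130,0],0.54],[[0,-1.5,0],[0,-130,0],0.54],[[0,-1.5,0],[0,-130,0],0.54]]}}

```text
time_s: 3.4
ee_pos: [397.4, 58.8, 191.1]
ee_rot: [-85.5, -29.7, -16.9]
force: [0.1, 0.4, -0.1]
gripper_width: 41.5
```

>>> {"op": "carry_out", "data": {"increments": [[[0,-1.2,0],[0,0,0],0.54],[[0,-1.2,0],[0,0,0],0.54],[[0,-1.2,0],[0,0,0],0.54],[[0,-1.2,0],[0,0,0],0.54],[[0,-1.2,0],[0,0,0],0.54],[[0,-1.2,0],[0,0,0],0.54],[[0,-1.2,0],[0,0,0],0.54],[[0,-1.2,0],[0,0,0],0.54],[[0,-1.2,0],[0,0,0],0.54],[[0,-1.2,0],[0,0,0],0.54]]}}

```text
time_s: 4.23
ee_pos: [397.4, 58.7, 190.9]
ee_rot: [-116.8, -14.1, 56.3]
force: [0.1, 0.2, -0.2]
gripper_width: 42.0
```

```bash
python3 -c "
from h import *
st();inc(G+80*n,knobR(38.7-180))"
```

```text
4.2333 [397.4  58.7 190.9] [-116.8  -14.1   56.3] q [ 15.9  -7.  132.4 -24.7  29.  -18. ] F [ 0.1  0.2 -0.2] T [0.03 0.32 0.01] w 42.0
turn [ 2.0000e-04 -1.1807e+00  1.2000e-03] shift [-0.1 50.9  0.8] |deg| 67.7 dist 50.9
```

>>> {"op": "carry_out", "data": {"increments": [[[0,-1.18,0],[0,0,0],0.54],[[0,-1.18,0],[0,0,0],0.54],[[0,-1.18,0],[0,0,0],0.54],[[0,-1.18,0],[0,0,0],0.54],[[0,-1.18,0],[0,0,0],0.54],[[0,-1.18,0],[0,0,0],0.54],[[0,-1.18,0],[0,0,0],0.54],[[0,-1.18,0],[0,0,0],0.54],[[0,-1.18,0],[0,20,0],0.54],[[0,-1.18,0],[0,50,0],0.54]]}}

```text
time_s: 5.07
ee_pos: [423.9, 55.7, 149.8]
ee_rot: [-114.7, 18.2, 116.5]
force: [1.0, 0.0, 1.0]
gripper_width: 41.9
```

```bash
python3 -c "
from h import *
st();inc(G,knobR(38.7-180))"
```

```text
5.0667 [423.9  55.7 149.8] [-114.7   18.2  116.5] q [ 13.8  -0.5 134.8 -32.6  20.1 -78.4] F [1. 0. 1.] T [ 0.1   0.33 -0.02] w 41.9
turn [ 0.0078 -0.002  -0.0013] shift [ 1.8 82.   3.5] |deg| 0.5 dist 82.1
```

>>> {"op": "carry_out", "data": {"increments": [[[0,0,0],[0,15,0],0.54],[[0,0,0],[0,30,0],0.54],[[0,0,0],[0,45,0],0.54],[[0,0,0],[0,60,0],0.54],[[0,0,0],[0,72,0],0.54],[[0,0,0],[0,80,0.5],0.54],[[0,0,0],[0,80,0.5],0.54]]}}

```text
time_s: 5.65
ee_pos: [461.9, 48.6, 77.0]
ee_rot: [-114.3, 18.1, 116.3]
force: [-0.6, -0.5, 0.6]
gripper_width: 42.1
```

```bash
python3 -c "
from h import *
st();inc(G,knobR(38.7-180))"
```

```text
5.65 [461.9  48.6  77. ] [-114.3   18.1  116.3] q [ 11.   11.4 137.1 -72.8   9.9 -39.1] F [-0.6 -0.5  0.6] T [0.14 0.32 0.  ] w 42.1
turn [-0.0017 -0.0056 -0.    ] shift [ 1.2 -0.3 -0.5] |deg| 0.3 dist 1.3
```

>>> {"op": "carry_out", "data": {"increments": [[[0,0,0],[1,0,-0.5],0.54],[[0,0,0],[1,0,-0.5],0.9],[[0,0,0],[1,0,-0.5],0.9],[[0,0,0],[1,0,-0.5],0.9],[[0,0,0],[1,0,-0.5],0.9],[[0,0,0],[1,0,-0.5],0.9]], "force": 25}}

```text
time_s: 6.15
ee_pos: [462.5, 49.4, 78.8]
ee_rot: [-114.5, 18.2, 116.2]
force: [-0.4, -3.0, 6.0]
gripper_width: 18.0
```

```bash
python3 -c "
from h import *
st()"
```

```text
6.15 [462.5  49.4  78.8] [-114.5   18.2  116.2] q [ 11.3  11.3 137.  -72.9  10.1 -38.7] F [-0.4 -3.   6. ] T [-0.41  0.08 -0.19] w 18.0
```

>>> {"op": "carry_out", "data": {"increments": [[[0,0.06,0],[0,0,0],0.9],[[0,0.12,0],[0,0,0],0.9],[[0,0.18,0],[0,0,0],0.9],[[0,0.24,0],[0,0,0],0.9],[[0,0.3,0],[0,0,0],0.9],[[0,0.36,0],[0,0,0],0.9],[[0,0.42,0],[0,0,0],0.9],[[0,0.48,0],[0,0,0],0.9],[[0,0.54,0],[0,0,0],0.9],[[0,0.54,0],[0,0,0],0.9]]}}

```text
time_s: 6.98
ee_pos: [462.7, 48.5, 78.9]
ee_rot: [-120.0, 3.8, 88.0]
force: [-0.1, -6.4, 7.0]
gripper_width: 17.8
```

```bash
cat >> h.py <<'E'
def tilt(name="top"):
    f=env.grab_frame(name);P=cloud(f)
    q=(P-np.array([660,43,0]));a=q@X;b=q@Y
    m=(abs(b)<95)&(a>-75)&(a<75)&(P[...,2]>70)&(P[...,2]<125)
    Q=P[m]
    for _ in range(6):
        c=Q.mean(0);k=np.linalg.svd(Q-c,full_matrices=False)[2][2];k*=np.sign(k[2]);d=(Q-c)@k;Q=Q[abs(d)<2.5*max(d.std(),.7)]
    print(name,len(Q),"pan n",k.round(4),"fwd-droop rad",(-k@X).round(4),"side",(k@Y).round(4),"mid",c.round(1));return f
E
python3 - <<'E'
from h import *
st();tilt();tilt("scene")
P=np.load("scene0.npz")["P"]
E
```

```text
6.9833 [462.7  48.5  78.9] [-120.     3.8   88. ] q [ 11.2  11.3 137.  -72.9  10.3  -7.7] F [-0.1 -6.4  7. ] T [-0.71 -0.2  -0.52] w 17.8
top 7135 pan n [-0.0149  0.003   0.9999] fwd-droop rad 0.0152 side 0.0009 mid [659.6  42.8 103.6]
scene 4059 pan n [-0.0148  0.0025  0.9999] fwd-droop rad 0.015 side 0.0004 mid [663.   39.9 103.2]
```

>>> {"op": "carry_out", "data": {"increments": [[[0,0.06,0],[0,0,0],0.9],[[0,0.12,0],[0,0,0],0.9],[[0,0.13,0],[0,0,0],0.9],[[0,0.13,0],[0,0,0],0.9],[[0,0.13,0],[0,0,0],0.9]]}}

```text
time_s: 7.5
ee_pos: [462.7, 48.3, 78.9]
ee_rot: [-120.2, 0.2, 81.7]
force: [-1.0, -6.5, 6.2]
gripper_width: 18.3
```

```bash
python3 - <<'E'
from h import *
st();tilt();tilt("scene")
E
```

```text
7.5 [462.7  48.3  78.9] [-120.2    0.2   81.7] q [ 11.2  11.2 137.  -72.9  10.3  -0.4] F [-1.  -6.5  6.2] T [-0.96 -0.22 -0.43] w 18.3
top 7112 pan n [1.e-03 1.e-04 1.e+00] fwd-droop rad -0.001 side 0.0002 mid [659.5  42.8 105.4]
scene 4106 pan n [ 0.     -0.0012  1.    ] fwd-droop rad -0.0002 side -0.0012 mid [663.   40.2 105. ]
```

The pan is level in both cameras, within 0.001 rad. Releasing and backing off.

>>> {"op": "carry_out", "data": {"increments": [[[0,0,0],[0,0,0],0.54],[[0,0,0],[0,0,0],0.54],[[0,0,0],[0,0,0],0.54],[[0,0,0],[0,0,0],0.54],[[0,0,0],[0,-20,0],0.54],[[0,0,0],[0,-50,0],0.54],[[0,0,0],[0,-90,0],0.54],[[0,0,0],[0,-130,0],0.54],[[0,0,0],[0,-150,0],0.54],[[0,0,0],[0,-150,0],0.54]]}}

```text
time_s: 8.43
ee_pos: [387.0, 61.5, 211.2]
ee_rot: [-120.3, -0.3, 81.8]
force: [0.7, 0.3, 0.8]
gripper_width: 41.9
```

```bash
cat >> h.py <<'E'
Rl=np.column_stack([X,-Z,np.cross(X,-Z)])
L=np.array([541.5,238.2,85.])
E
python3 - <<'E'
from h import *
st();f=tilt();P=cloud(f)
q=P-L;m=(P[...,2]>88)&(abs(q@Y)<25)&(q@X>-30)&(q@X<120)&(P[...,2]<106)
print("lock",m.sum(),cv2.minAreaRect(P[m][:,:2].astype(np.float32)),np.nanmedian(P[m][:,2]))
inc(L+[0,0,115],Rl);inc(L+[0,0,115],Rl@np.diag([-1,1,-1]))
E
```

```text
8.4333 [387.   61.5 211.2] [-120.3   -0.3   81.8] q [ 17.2  -9.7 131.1 -23.1  32.8 -47.9] F [0.7 0.3 0.8] T [0.01 0.26 0.02] w 41.9
top 7135 pan n [1.5e-03 5.0e-04 1.0e+00] fwd-droop rad -0.0014 side 0.0007 mid [659.7  42.6 105.4]
lock 152 ((541.6611938476562, 238.6793670654297), (28.313560485839844, 19.663419723510742), 80.33406066894531) 99.07019111758652
turn [0.413  1.5281 0.4211] shift [ 196.4   76.6 -102.8] |deg| 93.9 dist 234.5
turn [ 0.4214 -1.5323 -0.4133] shift [ 196.4   76.6 -102.8] |deg| 94.1 dist 234.5
```

>>> {"op": "carry_out", "data": {"increments": [[[0.413,1.528,0.421],[196,77,-103],0.45],[[0.413,1.528,0.421],[196,77,-103],0.45],[[0.413,1.528,0.421],[196,77,-103],0.45],[[0.413,1.528,0.421],[196,77,-103],0.45],[[0.413,1.528,0.421],[196,77,-103],0.45],[[0.413,1.528,0.421],[196,77,-103],0.45],[[0.413,1.528,0.421],[196,77,-103],0.45],[[0.413,1.528,0.421],[196,77,-103],0.45],[[0.413,1.528,0.421],[196,77,-103],0.45],[[0.413,1.528,0.421],[196,77,-103],0.45]]}}

```text
time_s: 9.32
ee_pos: [542.3, 237.0, 191.0]
ee_rot: [-97.1, -4.2, 14.4]
force: [0.0, 0.2, 0.2]
gripper_width: 50.2
```

```bash
python3 -c "
from h import *
st();inc(L+[0,0,115],Rl)"
```

```text
9.3167 [542.3 237.  191. ] [-97.1  -4.2  14.4] q [26.7 20.3 93.4 -8.7 64.  16.2] F [0.  0.2 0.2] T [-0.03  0.06  0.  ] w 50.2
turn [0.1082 0.3875 0.0959] shift [ 0.2 -9.1  0.2] |deg| 23.7 dist 9.2
```

>>> {"op": "carry_out", "data": {"increments": [[[0.108,0.388,0.096],[0,0,0],0.45],[[0.108,0.388,0.096],[0,0,0],0.45],[[0.108,0.388,0.096],[0,0,0],0.45],[[0.108,0.388,0.096],[0,0,0],0.45],[[0.108,0.388,0.096],[0,0,0],0.45],[[0.108,0.388,0.096],[0,0,0],0.45]]}}

```text
time_s: 9.82
ee_pos: [541.9, 236.2, 191.9]
ee_rot: [-90.1, -0.1, -7.7]
force: [1.0, 0.2, 0.5]
gripper_width: 50.0
```

```bash
python3 -c "
from h import *
st();inc(L+[0,0,0],Rl)
f=env.grab_frame('wrist');cv2.imwrite('pics/w2.png',cv2.convertScaleAbs(f['frame'],alpha=1.6))"
```

```text
9.8167 [541.9 236.2 191.9] [-90.1  -0.1  -7.7] q [22.5 21.3 91.2 -0.2 67.4 30.3] F [1.  0.2 0.5] T [-0.02  0.03  0.02] w 50.0
turn [0.0014 0.0063 0.0026] shift [ -1.  106.9   2.1] |deg| 0.4 dist 107.0
```

View pics/w2.png

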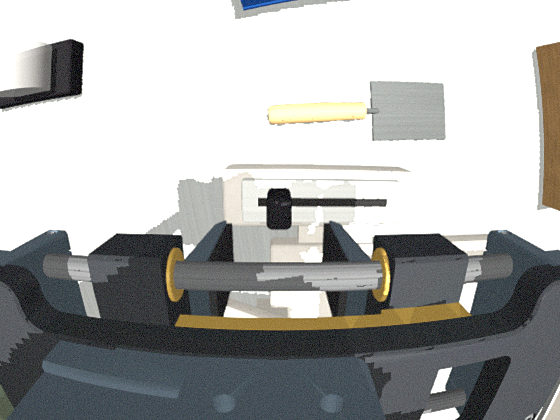

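The wrist view shows the lock grip at (278,208), centred between the fingers, with the scraper clear at (350,112). Descend and grip.

>>> {"op": "carry_out", "data": {"increments": [[[0,0,0],[-1,30,2],0.45],[[0,0,0],[-1,55,2],0.45],[[0,0,0],[-1,75,2],0.45],[[0,0,0],[-1,92,2],0.45],[[0,0,0],[-1,103,2],0.45],[[0,0,0],[-1,107,2],0.45],[[0,0,0],[-1,107,2],0.9],[[0,0,0],[-1,107,2],0.9],[[0,0,0],[-1,107,2],0.9],[[0,0,0],[-1,107,2],0.9]], "force": 12}}

```text
time_s: 10.7
ee_pos: [542.4, 238.9, 87.0]
ee_rot: [-89.9, -0.3, -7.8]
force: [-0.9, 0.2, -0.1]
gripper_width: 26.6
```

```bash
python3 -c "
from h import *
st();inc(L+91*X,Rl)"
```

```text
10.7 [542.4 238.9  87. ] [-89.9  -0.3  -7.8] q [22.7 26.9 98.9 -0.1 53.9 30.6] F [-0.9  0.2 -0.1] T [-0.09  0.09 -0.01] w 26.6
turn [-0.0011  0.0047  0.0052] shift [90.2  2.5 -1.2] |deg| 0.4 dist 90.3
```

>>> {"op": "carry_out", "data": {"increments": [[[0,0,0],[0,0,0],0.9],[[0,0,0],[0,0,0],0.9],[[0,0,0],[0,0,0],0.9],[[0,0,0],[8,0,0],0.9],[[0,0,0],[18,0,0],0.9],[[0,0,0],[28,0,0],0.9],[[0,0,0],[38,0,0],0.9],[[0,0,0],[48,0,0],0.9],[[0,0,0],[48,0,0],0.9]]}}

```text
time_s: 11.45
ee_pos: [591.3, 231.9, 86.8]
ee_rot: [-90.0, -0.3, -7.9]
force: [1.8, -0.8, 4.6]
gripper_width: 20.0
```

```bash
python3 -c "
from h import *
st();inc(L+91*X,Rl)"
```

```text
11.45 [591.3 231.9  86.8] [-90.   -0.3  -7.9] q [20.4 30.2 92.8 -0.1 56.7 28.4] F [ 1.8 -0.8  4.6] T [-0.18 -0.15 -0.06] w 20.0
turn [-0.0008  0.0038  0.0056] shift [40.8  2.  -0.9] |deg| 0.4 dist 40.8
```

>>> {"op": "carry_out", "data": {"increments": [[[0,0,0],[10,0,0],0.9],[[0,0,0],[20,0,0],0.9],[[0,0,0],[30,0,0],0.9],[[0,0,0],[36,0,0],0.9],[[0,0,0],[40,0,0],0.9],[[0,0,0],[42,0,0],0.9],[[0,0,0],[42,0,0],0.9],[[0,0,0],[42,0,0],0.9]]}}

```text
time_s: 12.12
ee_pos: [631.3, 226.2, 86.8]
ee_rot: [-90.0, -0.2, -7.9]
force: [0.1, -0.2, 4.5]
gripper_width: 19.9
```

```bash
python3 -c "
from h import *
st();inc(L+91*X,Rl);tilt()"
```

```text
12.1167 [631.3 226.2  86.8] [-90.   -0.2  -7.9] q [18.8 33.  87.4 -0.1 59.4 26.7] F [ 0.1 -0.2  4.5] T [-0.14  0.23 -0.12] w 19.9
turn [-0.0003  0.0042  0.0039] shift [ 0.4  1.8 -0.8] |deg| 0.3 dist 2.0
top 7149 pan n [1.1e-03 6.0e-04 1.0e+00] fwd-droop rad -0.001 side 0.0008 mid [659.6  42.9 105.4]
```

>>> {"op": "carry_out", "data": {"increments": [[[0,0,0],[1,0,0],0.9],[[0,0,0],[2,0,0],0.9],[[0,0,0],[3,0,0],0.9],[[0,0,0],[3,0,0],0.9],[[0,0,0],[3,0,0],0.9]]}}

```text
time_s: 12.58
ee_pos: [633.6, 225.9, 86.8]
ee_rot: [-90.0, -0.2, -7.9]
force: [-2.1, -0.8, 5.6]
gripper_width: 20.0
```

```bash
python3 -c "
from h import *
st();inc(L+91*X,Rl)"
```

```text
12.5833 [633.6 225.9  86.8] [-90.   -0.2  -7.9] q [18.7 33.2 87.  -0.1 59.6 26.6] F [-2.1 -0.8  5.6] T [-0.11  0.37 -0.08] w 20.0
turn [-0.0001  0.0043  0.0027] shift [-1.9  1.8 -0.8] |deg| 0.3 dist 2.8
```

>>> {"op": "carry_out", "data": {"increments": [[[0,0,0],[1,0,0],0.9],[[0,0,0],[2,0,0],0.9],[[0,0,0],[3,0,0],0.9],[[0,0,0],[3,0,0],0.9],[[0,0,0],[3,0,0],0.9]]}}

```text
time_s: 13.0
ee_pos: [634.0, 225.9, 86.8]
ee_rot: [-90.0, 0.2, -7.9]
force: [-6.8, 1.0, 8.9]
gripper_width: 20.2
```

```bash
python3 -c "
from h import *
st();inc(L+91*X,Rl)"
```

```text
13.0 [634.  225.9  86.8] [-90.    0.2  -7.9] q [18.6 33.4 86.7  0.1 60.1 26.5] F [-6.8  1.   8.9] T [ 0.09  1.45 -0.09] w 20.2
turn [ 0.0006  0.004  -0.0029] shift [-2.3  1.8 -0.8] |deg| 0.3 dist 3.0
```

The grip has reached its end stop: only 0.4 mm of a 3 mm command moved, and the force rose to 7 N. Relieve the push, release and rise.

>>> {"op": "carry_out", "data": {"increments": [[[0,0,0],[-2,0,0],0.9],[[0,0,0],[-2,0,0],0.45],[[0,0,0],[-2,0,0],0.45],[[0,0,0],[-2,0,0],0.45],[[0,0,0],[-2,0,0],0.45],[[0,0,0],[-2,-20,0],0.45],[[0,0,0],[-2,-50,0],0.45],[[0,0,0],[-2,-90,0],0.45],[[0,0,0],[-2,-120,0],0.45],[[0,0,0],[-2,-120,0],0.45]]}}

```text
time_s: 13.83
ee_pos: [637.8, 226.9, 213.8]
ee_rot: [-89.7, -0.9, -7.9]
force: [1.4, 0.6, 0.1]
gripper_width: 50.3
```

>>> {"op": "carry_out", "data": {"increments": [[[0,0,0],[-40,-20,0],0.45],[[0,0,0],[-80,-40,0],0.45],[[0,0,0],[-120,-60,0],0.45],[[0,0,0],[-160,-60,0],0.45],[[0,0,0],[-200,-60,0],0.45],[[0,0,0],[-200,-60,0],0.45]]}}

```text
time_s: 14.33
ee_pos: [429.9, 252.9, 265.5]
ee_rot: [-90.1, 0.1, -7.7]
force: [-0.3, -0.0, 0.1]
gripper_width: 50.2
```

```bash
python3 - <<'E'
from h import *
st();f=tilt();P=cloud(f);P0=np.load("top0.npz")["P"]
q=P-L;m=(P[...,2]>88)&(abs(q@Y)<25)&(q@X>-30)&(q@X<120)&(P[...,2]<106)
r=cv2.minAreaRect(P[m][:,:2].astype(np.float32))
print("lock",m.sum(),r,"travel",(np.array([*r[0],85])-L)@X)
for nm,b in dict(roll=(slice(250,315),slice(300,362)),scr=(slice(135,235),slice(115,137))).items():
    print(nm,"median depth diff",np.nanmedian(abs(P[b][...,2]-P0[b][...,2])), "colour diff",np.abs(f["frame"][b].astype(int)-np.load("top0.npz")["im"][b]).mean())
cv2.imwrite("pics/end.png",cv2.convertScaleAbs(f["frame"],alpha=1.8))
E
```

```text
14.3333 [429.9 252.9 265.5] [-90.1   0.1  -7.7] q [29.1 10.3 95.9 -0.  73.9 36.8] F [-0.3 -0.   0.1] T [-0.1   0.13  0.02] w 50.2
top 7148 pan n [8.e-04 8.e-04 1.e+00] fwd-droop rad -0.0007 side 0.0009 mid [659.4  42.7 105.4]
lock 149 ((631.6541748046875, 225.51287841796875), (27.651586532592773, 19.846111297607422), 81.93131256103516) travel 91.04239695920474
roll median depth diff 1.387063725770893 colour diff 4.592224979321753
scr median depth diff 1.3998779740530085 colour diff 3.67
```

View pics/end.png

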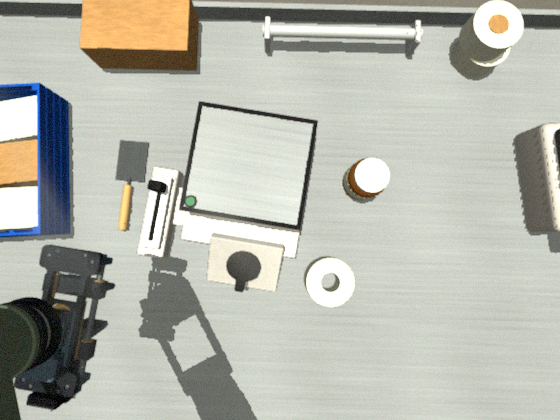

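The lock is now at the rear end of its track at (157,186). The pan is level, and the scraper and label roll are where they were.

```bash
python3 -c "
from h import *
print(env.job_done())"
```

```text
the job is handed in; nothing more can be done
None
```

I turned the tilt knob about 0.67 rad clockwise until the pan was level, then slid the lock grip home to its rear end and handed the job in at about 14.4 s. No verdict was reported.

- **Pan:** it started drooping about 0.08 rad. My last check from the top camera gave a tilt of about 0.001 rad, against the 0.02 limit. The scene camera agreed when the knob was set.
- **Lock:** the images show 91 mm of travel from an estimated start of 9 mm, so it should be at about 100 mm. The force rose to about 7 N at the end stop.
- **Bystanders:** the label roll and scraper show no change between the first and last pictures.
- **Arm:** it was clear of everything when I handed in.
- **Detour:** my first grasp on the knob would have run joint 6 past its range, so I backed off before closing the fingers and took the half-turned grasp instead. No check failed or disagreed.

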